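Clear the sensing pad and press the sunken reset key

ROBOT

A 6-joint arm with a two-finger parallel gripper is mounted at the origin on the work surface. World frame = base frame: x ahead of the robot, y to its left, z up, the work surface at z = 0. Lengths are in mm, angles in degrees, forces in N, time in s.
With the tool pointing down it reaches from about 350 to 850 mm from the base axis. Payload 8.1 kg.
Tool frame: the origin (TCP) lies where the fingers leave the gripper's body, on its centre line; the fingertips stand 73 mm ahead of it and the grasp point (between the pads) lies 54 mm ahead of it; z points along the fingers, y is the line along which they close (so a half turn about z gives the same grasp; the last joint's range is limited). The gripper opens to 85 mm and grips with 20 to 120 N. Pads are 22 mm wide; open, the fingers measure 114 mm over their backs; the gripper's body (76 mm by 85 mm) begins 54 mm behind the grasp point. The pads swing forward as they close: fully open they stand 13 mm farther back than shut.
Start: joints at [-69.465, 7.471, 85.268, -0, 87.261, -4.893], TCP at [257.645, -541.872, 303.892] pointing down, gripper open.
Joint ranges: [-169.43, 169.43], [-51.17, 129.36], [1.28, 143.12], [-76.62, 256.62], [0, 156.53], [-152.29, 152.29]. Speed limits (degrees/s): [136.94, 136.94, 159.86, 180, 180, 180].

INTERFACE

Orientations are given as [roll, pitch, yaw] about the fixed x, y, z axes, in that order (R = Rz(yaw) Ry(pitch) Rx(roll)).
In Python, from bench import sense, optics, r gives the robot as it stands.
- The arm moves only by the tool servo_tool, never from a script. Its argument "plan" is a list that holds one entry, the list of rows, each a list of 5 numbers: the shift along the world's x, y, z in m, then the turn about the world's z in degrees, then the finger opening in m, from 0 to 0.0854. A call has 1 to 10 rows; each row shifts and turns the commanded pose from where the row before left it; what a row does not reach is not made up. A row lasts 1/10 s, in which the tool goes at most 50 mm and 8.59 degrees, less where a joint would pass 70% of its speed; a pose out of reach is approached as far as the arm can. A call is refused whole if a number of a shift passes 0.05 or a number of a turn 8.59, either way. A call with a gripper value outside its range is refused whole. The fingers move at their own pace and stop on an object; "force" is the grip in N (left out, the last holds). Time passes only in rows, so rows that do not move let the fingers close. It gives the time, the measured TCP pose, the force, the opening and the grip force at its end, in the units of the state.
- sense(): the state, without advancing time (a new reading comes with each control period).
- optics.snapshot(name): name is "scene" or "side" or "wrist"; returns a dict with "frame" (480x640x3 uint8, blue, green, red), "fx", "fy", "cx", "cy" (pixels), "cam_to_world" (4x4, takes a point from camera to world coordinates). Camera axes: x right, y down, z forward; pixel columns grow to the right and rows downward; lengths in mm; the calibration is good to about 2 mm. A picture is of the moment at which its call begins. There is no depth.
- r.hand_in(): hands the job in; it is judged then, once.
The state is a dict: "time": time; "joint_pos": joint angles; "qd": joint speeds; "joint_efforts": joint torques, N m; "tool_pos": TCP position; "tcp_rot": TCP orientation; "ft_force": force on the tool from outside, world axes, zero at the start; "wrist_torque": the same for the moment, N m; "finger_gap": finger opening in mm; "grip_force": force on a finger pad.
Only numpy, scipy, OpenCV 4.12 (cv2) and the standard library are available. Lean on these libraries where they do the work, as an engineer would, in place of code of your own. Each camera call takes 0.05 s, during which the arm holds its last target. There are 200 camera calls.

TASK

The heel counter can only be reset with its sensing pad empty. With a fingertip, slide the green heel along the table until it is wholly off the round red pad (either side will do), keeping it standing flat: do not lift, carry or tip it. Then reach into the well of the counter unit with the yellow key, press that sunken key all the way down, hold it for about a second and let it come up again; never press the blue key, and leave the other loose things where they are.

Things in the scene. Friction and masses are not known exactly. Their poses are not given: they have to be found in the camera images.
- pad: flat round red sensing pad painted on the table, 120 mm in diameter, 1 mm thick, nothing to bump against; origin at its centre
- green_heel: green wedge-shaped shoe heel block, footprint 74 x 54 mm (its x by y), 50 mm high at its +x end and 30 mm at its -x end, upright sides, loose, about 0.1 to 0.2 kg, standing on the red pad. Origin: centre of its underside, z up. Its y axis points roughly along the table's left-right (within 0.45 rad). At the start the table beside the pad is free for at least 120 mm beyond its edge, to the left and to the right
- yellow_unit: bench counter unit fixed to the table: light grey box 126 mm deep (its x) x 110 mm wide (its y) x 65 mm high, display on top in its +x half (top of the display 69 mm high). Origin: centre of the underside; -x is its front, turned roughly towards the robot. In its top face, 18 mm towards -x from the middle, is a vertical round well, 48 mm in diameter and 38 mm deep, with a yellow key on its floor. It may stand on the left or the right
- blue_unit: same as the yellow unit but with a blue key; the two swap places
- yellow_key_top (a point): centre of the top face of the yellow key, a flat cap 26 mm in diameter, sunken in the middle of the 48 mm well; at rest 22 mm below the rim of the well (43 mm above the table). It moves down with the key
- blue_key_top (a point): centre of the top face of the blue key, a flat cap 26 mm in diameter, sunken in the middle of the 48 mm well; at rest 22 mm below the rim of the well (43 mm above the table). It moves down with the key
- yellow_key (a joint): travel of the yellow key in m: 0 up, 0.006 fully down; a spring brings it back; it starts to move at about 1.5 N and is fully down at about 5 N
- blue_key (a joint): travel of the blue key in m, same as the yellow one; not to be pressed
- pale_heel: pale pink wedge-shaped shoe heel block, footprint 74 x 54 mm (its x by y), 50 mm high at its +x end and 30 mm at its -x end, upright sides, loose, on the right; leave alone. Origin: centre of its underside
- last: white plastic shoe last, 220 mm long (along its x), 66 mm wide, 95 mm high at its +x end, loose, on the left; leave alone. Origin: near the middle of its underside
- jar: glue jar with a red cap, 68 mm in diameter, 95 mm high, loose, on the left; leave alone. Origin: centre of its underside
- hammer: hammer lying on the right, its handle towards -x of its own frame; leave alone. Origin: on its underside
- brush: hand brush lying beyond the counter units; leave alone. Origin: on its underside
- tin: small open aluminium tin, 56 mm in diameter, 55 mm high, between the two counter units; leave alone. Origin: centre of its underside
There are look-alikes about, which are no part of the job. Leave any orange or purple look-alike of the yellow_unit alone.

How it is judged (in metres and radians):
On the way, in this order (a step that is already met when the one before it is completed fails the run):
1. the green heel stands flat, wholly off the red pad, at rest (horizontal distance between green_heel and pad above 0.087 m and height (world z) of green_heel between -0.006 and 0.006 m and angle between green_heel's own z axis and vertical below 0.1 rad and linear speed of green_heel below 0.02 m/s), for 0.2 s.
2. the yellow key is held fully down by the fingers, the heel off the pad (horizontal distance between green_heel and pad above 0.087 m and height (world z) of green_heel between -0.006 and 0.006 m and angle between green_heel's own z axis and vertical below 0.1 rad and value of joint yellow_key above 0.0047 m and contact force between the fingers and yellow_unit above 1 N), for 0.5 s.
At the end, for the whole second after the job is handed in: The green heel stands flat on the table at rest, wholly off the red pad (centre of the heel more than 87 mm from the centre of the pad, measured level); the yellow key has been held fully down (over 4.7 of its 6 mm) for half a second after that and is up again (under 1 mm); the blue key is up (horizontal distance between green_heel and pad above 0.087 m and height (world z) of green_heel between -0.006 and 0.006 m and angle between green_heel's own z axis and vertical below 0.1 rad and linear speed of green_heel below 0.01 m/s and value of joint each of yellow_key, blue_key below 0.001 m); the robot touches nothing.
It fails at once if the green heel is lifted (over 10 mm) or tipped (over 0.35 rad) (height (world z) of green_heel above 0.01 m or angle between green_heel's own z axis and vertical above 0.35 rad).
It fails at once if the yellow key is pressed while the heel is still on the pad (not (horizontal distance between green_heel and pad above 0.087 m) and value of joint yellow_key above 0.003 m).
It fails at once if the blue key is pressed (value of joint blue_key above 0.002 m).
It fails at once if one of the other loose things (pale heel, last, jar, hammer, brush, tin) is moved more than 20 mm (distance of any of pale_heel, last, jar, hammer, brush, tin from where it was at the start of the episode above 0.02 m).
It also fails if it takes over 48 s, if anything falls off the work surface, if the arm or the gripper's body presses on something with over 40 N, if the wrist force passes 120 N, or if a joint passes its speed limit or range.

## Working session

There is one attempt and no reset: what is moved stays moved. The work goes in short steps, Python scripts to look and compute and a tool call to move; the robot and the scene stay as the last step left them, time stands still between calls to the robot, and variables do not carry over. Pictures are saved under pics/ and viewed, at most 10 in all, crops included, and the job is handed in when it is done.

Besides the shell and the picture viewer there is one more tool, called after ">>>" as name(argument=value, ...), one argument or row to a line, values as JSON. servo_tool: Moves the arm, as the interface text tells. Its arguments: {"type":"object","properties":{"plan":{"type":"array"},"force":{"type":"number"}},"required":["plan"]}

```bash
mkdir -p pics; cat > h.py <<'E'
import cv2, numpy as np
from bench import sense, optics, r
def px2w(s,u,v,z):
    M=np.array(s["cam_to_world"]); d=M[:3,:3]@np.array([(u-s["cx"])/s["fx"],(v-s["cy"])/s["fy"],1.])
    o=M[:3,3]; return o+d*(z-o[2])/d[2]
def w2px(s,p):
    M=np.array(s["cam_to_world"]); q=M[:3,:3].T@(np.array(p,float)-M[:3,3])
    return np.array([s["fx"]*q[0]/q[2]+s["cx"],s["fy"]*q[1]/q[2]+s["cy"]])
E
python3 - <<'E'
from h import *
for n in("scene","side"):
    s=optics.snapshot(n); cv2.imwrite(f"pics/{n}0.png",s["frame"]); print(n,np.round(s["cam_to_world"],3).tolist(),s["fx"])
st=sense(); print(st)
E
```

```text
scene [[-0.157, 0.736, -0.658, 1452.344], [0.988, 0.124, -0.097, 77.794], [0.01, -0.665, -0.747, 1125.767], [0.0, 0.0, 0.0, 1.0]] 559.5826295506598
side [[-0.893, -0.319, 0.316, 77.461], [-0.449, 0.619, -0.644, 808.816], [0.01, -0.718, -0.696, 1009.726], [0.0, 0.0, 0.0, 1.0]] 527.625787887791
{'time': 0.1, 'joint_pos': array([-6.94635871e+01,  7.51169322e+00,  8.53246983e+01, -2.13518896e-03,
        8.72623984e+01, -4.89282850e+00]), 'qd': array([ 0.01186298, -0.10096429, -0.15304397, -0.05045604, -0.00433353,
       -0.02012832]), 'joint_efforts': array([ 4.03551476e-04, -5.70952785e+01, -5.01940084e+01, -2.00681425e-04,
        8.13406426e-03, -1.32162736e-04]), 'tool_pos': array([ 257.51317345, -541.49812075,  302.92382806]), 'tcp_rot': array([-1.79901388e+02, -6.30120490e-03,  2.54293398e+01]), 'ft_force': array([-0.16740031,  0.37677756,  1.25741198]), 'wrist_torque': array([-0.03163729,  0.01450182, -0.00269773]), 'grip_force': 0.0, 'finger_gap': 85.52520471025065}
```

View pics/scene0.png

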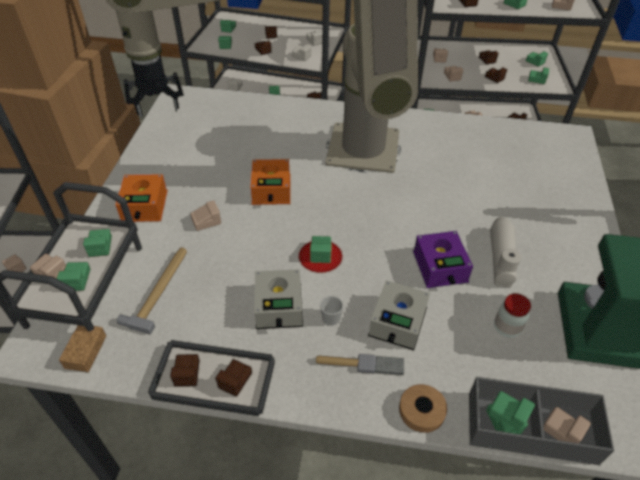

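View pics/side0.png

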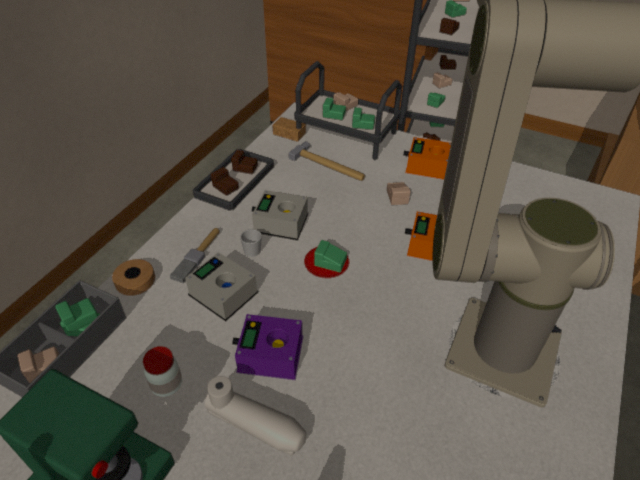

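The scene view shows the green heel on the red pad at (320,252). The yellow-key unit is at (278,298), with its well at about (279,286), and the blue-key unit is at (400,312). The orange and purple look-alikes stand elsewhere. The side view agrees: heel at (330,257), yellow unit at (280,213). Next I'll measure these.

```bash
python3 - <<'E'
from h import *
a=optics.snapshot("scene"); b=optics.snapshot("side")
def crop(s,x,y,w,h): return cv2.resize(s["frame"][y:y+h,x:x+w],(400,400*h//w),interpolation=cv2.INTER_CUBIC)
def rng(s,lo,hi,box):
    x,y,w,h=box; m=np.zeros((480,640),np.uint8); hs=cv2.cvtColor(s["frame"],cv2.COLOR_BGR2HSV)
    m[y:y+h,x:x+w]=cv2.inRange(hs,lo,hi)[y:y+h,x:x+w]; return m
for n,s,box,kb in(("scene",a,(290,225,65,55),(250,265,60,35)),("side",b,(295,230,65,55),(265,190,50,50))):
    red=rng(s,(0,120,60),(8,255,255),box)|rng(s,(172,120,60),(180,255,255),box); g=rng(s,(45,60,30),(90,255,255),box); y=rng(s,(18,120,80),(35,255,255),kb)
    P=cv2.convexHull(cv2.findNonZero(red|0))[:,0]
    W=np.array([px2w(s,u,v,1)[:2] for u,v in P]); 
    # hull circle fit
    A=np.c_[2*W,np.ones(len(W))]; c=np.linalg.lstsq(A,(W**2).sum(1),rcond=None)[0]; print(n,"pad",c[:2],np.sqrt(c[2]+c[:2]@c[:2]))
    gp=cv2.findNonZero(g)[:,0]; print("green",gp.mean(0),len(gp),px2w(s,*gp.mean(0),22))
    yp=cv2.findNonZero(y); 
    if yp is not None: print("yel",yp[:,0].mean(0),len(yp),px2w(s,*yp[:,0].mean(0),43), yp[:,0].min(0),yp[:,0].max(0))
L=[crop(a,285,222,70,60),crop(b,295,230,70,60)]; R=[crop(a,240,262,80,70),crop(b,245,180,70,65)]
im=np.vstack([np.hstack([L[0],L[1]])[:342],np.hstack([cv2.resize(q,(400,258)) if 0 else q[:258*2] for q in [cv2.resize(x,(400,340)) for x in R]])])
im=cv2.resize(im,(700,600)); cv2.imwrite("pics/c1.png",im)
E
```

```text
scene pad [483.46385927 -64.4790488 ] 56.07056677280199
green [320.4360587  248.95597484] 477 [478.92893778 -64.48237956  22.        ]
yel [277.23076923 289.02564103] 39 [ 643.91114679 -145.06664365   43.        ] [273 287] [282 291]
side pad [478.0851213  -62.35069356] 58.15645619621754
green [329.43285714 256.19714286] 700 [469.39505377 -62.902983    22.        ]
yel [280.28 206.16] 25 [ 668.8142741  -157.26301968   43.        ] [267 195] [289 212]
```

View pics/c1.png

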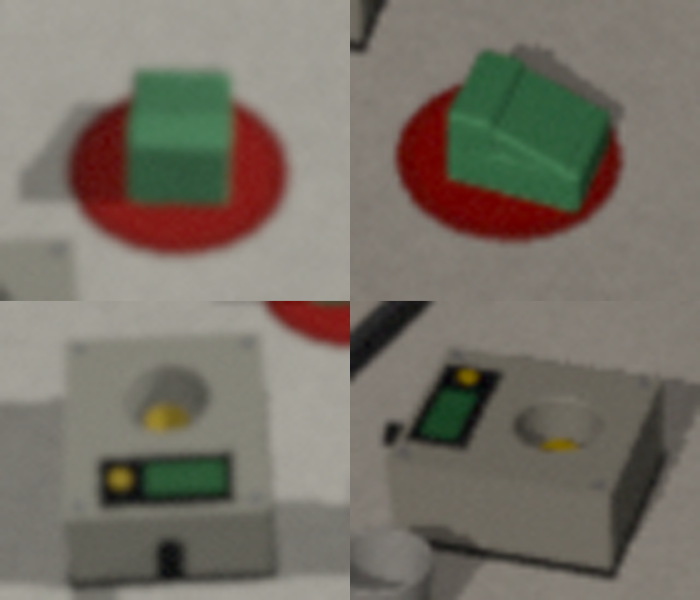

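Clear view: the heel's tall end points away from the robot, and its yaw is small. The well rim is at about scene pixel (278.2,284.5) and side pixel (286.6,207). I'll fit the heel pose by silhouette and triangulate the well.

```bash
cat > fit.py <<'E'
from h import *
from scipy.optimize import minimize
V=np.array([[x,y,z] for x,h in((37,50),(15,50),(-37,30)) for y in(-27,27) for z in(0,h)],float)
def gmask(s,c):
    m=cv2.inRange(cv2.cvtColor(s["frame"],cv2.COLOR_BGR2HSV),(45,60,25),(92,255,255))
    k=np.zeros_like(m); u,v=w2px(s,[*c,20]).astype(int); cv2.circle(k,(u,v),45,255,-1); return m&k
def fit(shots,x0):
    T=[(s,cv2.resize(gmask(s,x0[:2]),None,fx=4,fy=4,interpolation=cv2.INTER_LINEAR)>127) for s in shots]
    def cost(p):
        t=np.radians(p[2]*4); R=np.array([[np.cos(t),-np.sin(t),0],[np.sin(t),np.cos(t),0],[0,0,1]]); c=0
        for s,g in T:
            P=np.array([w2px(s,R@q+[p[0],p[1],0]) for q in V])*4+1.5
            m=np.zeros(g.shape,np.uint8); cv2.fillConvexPoly(m,cv2.convexHull(np.round(P*16).astype(np.int32)),1,shift=4)
            m=m>0; c+=1-(m&g).sum()/max(1,(m|g).sum())
        return c
    best=min((minimize(cost,[x0[0],x0[1],t],method="Nelder-Mead",options=dict(initial_simplex=[[x0[0],x0[1],t],[x0[0]+8,x0[1],t],[x0[0],x0[1]+8,t],[x0[0],x0[1],t+3]])) for t in(-4,0,4)),key=lambda r:r.fun)
    return best.x*[1,1,4],best.fun
E
python3 - <<'E'
from fit import *
a=optics.snapshot("scene"); b=optics.snapshot("side")
print(fit([a,b],[476,-63])); print(fit([a],[476,-63])); print(fit([b],[476,-63]))
print(px2w(a,278.2,284.5,65),px2w(b,286.6,207,65))
E
```

```text
(array([466.61011026, -65.73781359,   9.66263544]), np.float64(0.33857295362766504))
(array([467.56954238, -65.16377849,   7.03977831]), np.float64(0.1994097807757167))
(array([467.22234334, -64.054758  ,  14.75686701]), np.float64(0.13436191657621332))
[ 646.55728585 -141.07727762   65.        ] [ 638.2327328  -140.14910808   65.        ]
```

>>> servo_tool(
  plan=[
    [[0.022,0.0415,-0.008,-1.75,0],[0.022,0.0415,-0.008,-1.75,0],[0.022,0.0415,-0.008,-1.75,0],[0.022,0.0415,-0.008,-1.75,0],[0.022,0.0415,-0.008,-1.75,0],[0.022,0.0415,-0.008,-1.75,0],[0.022,0.0415,-0.008,-1.75,0],[0.022,0.0415,-0.008,-1.75,0],[0.022,0.0415,-0.008,-1.75,0],[0.022,0.0415,-0.008,-1.75,0]],
  ],
)

```text
time: 1.3
tool_pos: [478.3, -125.1, 223.9]
tcp_rot: [180.0, -0.0, 7.8]
ft_force: [1.4, -0.5, -0.4]
finger_gap: -0.2
grip_force: 0.0
```

>>> servo_tool(
  plan=[
    [[0,0,0,0,0],[0,0,0,0,0],[0,0,0,0,0]],
  ],
)

```text
time: 1.6
tool_pos: [477.5, -127.5, 224.1]
tcp_rot: [180.0, 0.0, 7.9]
ft_force: [-0.5, 0.0, 0.4]
finger_gap: 0.1
grip_force: 0.0
```

```bash
python3 - <<'E'
from fit import *
w=optics.snapshot("wrist"); cv2.imwrite("pics/w1.png",w["frame"]); st=sense(); print(st["time"],st["tool_pos"],st["tcp_rot"],st["finger_gap"],np.round(w["cam_to_world"],2).tolist(),w["fx"])
try: print(fit([w],[467,-65]))
except Exception as e: print(e)
E
```

```text
1.65 [ 477.43397145 -127.869042    224.19117479] [ 1.79969869e+02 -1.34143034e-02  7.86740243e+00] -0.029167674347881284 [[0.14, -0.95, -0.28, 547.92], [-0.99, -0.13, -0.04, -116.62], [-0.0, 0.28, -0.96, 293.13], [0.0, 0.0, 0.0, 1.0]] 356.48771016242455
(array([462.13338408, -66.06614546,  -4.83393504]), np.float64(0.24255890947651315))
```

View pics/w1.png

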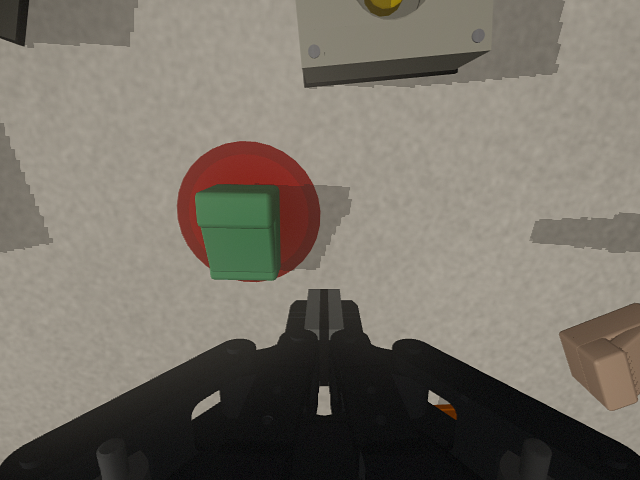

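The wrist view shows the heel's top corners at (199,187) and (278,187), and its low end at (213,279) to (278,279). The pad centre is at about (248,211), and the unit's well is at the top at (385,0). My 45 px mask clipped this fit, so I'm widening it.

```bash
sed -i 's/(u,v),45/(u,v),80 if s["fx"]<400 else 45/' fit.py; python3 - <<'E'
from fit import *
w=optics.snapshot("wrist")
p,c=fit([w],[467,-65]); print(p,c)
print("pad",px2w(w,248.5,211,1), "top edge",px2w(w,199,187,50),px2w(w,278,187,50),"ridge",px2w(w,197,227,50),px2w(w,273,227,50),"low bottom",px2w(w,213,279,0),px2w(w,278,279,0))
print("unit front top edge",px2w(w,303,68,65),px2w(w,491,51,65),"tips",w2px(w,[*sense()["tool_pos"][:2],151]))
E
```

```text
[467.90952014 -64.75835909   5.88537974] 0.09496499562445304
pad [482.48605028 -63.07541679   1.        ] top edge [505.31381779 -37.50411975  50.        ] [512.74222903 -90.664649    50.        ] ridge [477.07212212 -37.26659134  50.        ] [484.45051341 -90.06320107  50.        ] low bottom [417.09801013 -36.71570428   0.        ] [425.04085304 -93.54230532   0.        ]
unit front top edge [585.70063481 -99.63047055  65.        ] [ 609.5389863  -205.80405883   65.        ] tips [326.20854133 308.42399699]
```

>>> servo_tool(
  plan=[
    [[0.002,0,-0.03,0,0],[0,0,-0.03,0,0],[0,0,-0.03,0,0],[0,0,-0.025,0,0],[0,0,-0.015,0,0],[0,0,-0.008,0,0],[0,0,0,0,0],[0,0,0,0,0]],
  ],
)

```text
time: 2.5
tool_pos: [480.1, -127.6, 86.8]
tcp_rot: [180.0, -0.1, 7.9]
ft_force: [1.0, -0.1, 0.0]
finger_gap: -0.2
grip_force: 0.0
```

>>> servo_tool(
  plan=[
    [[-0.0007,0.005,0,0,0],[-0.0007,0.005,0,0,0],[-0.0007,0.005,0,0,0],[-0.0007,0.005,0,0,0],[-0.0007,0.005,0,0,0],[-0.0007,0.005,0,0,0],[-0.0007,0.005,0,0,0],[-0.0007,0.005,0,0,0],[-0.0007,0.005,0,0,0],[-0.0007,0.005,0,0,0]],
  ],
)

```text
time: 3.5
tool_pos: [472.7, -76.5, 86.0]
tcp_rot: [180.0, -0.0, 7.9]
ft_force: [0.5, -2.0, 2.5]
finger_gap: -0.3
grip_force: 1.2
```

>>> servo_tool(
  plan=[
    [[-0.0007,0.005,0,0,0],[-0.0007,0.005,0,0,0],[-0.0007,0.005,0,0,0],[-0.0007,0.005,0,0,0],[-0.0007,0.005,0,0,0],[0,0,0,0,0]],
  ],
)

```text
time: 4.1
tool_pos: [468.8, -51.0, 85.6]
tcp_rot: [-180.0, 0.0, 8.0]
ft_force: [0.2, 0.3, 0.0]
finger_gap: 0.0
grip_force: 0.0
```

```bash
python3 - <<'E'
from fit import *
w=optics.snapshot("wrist"); a=optics.snapshot("scene"); st=sense(); print(st["tool_pos"],st["tcp_rot"])
f=np.hstack([w["frame"][100:480,:500],cv2.resize(a["frame"][200:300,270:390],(300,250))[:, :] if 0 else cv2.copyMakeBorder(cv2.resize(a["frame"][200:300,270:370],(300,300)),0,80,0,0,cv2.BORDER_CONSTANT)])
cv2.imwrite("pics/p1.png",f); print(fit([a],[461,-20]))
E
```

```text
[468.72914137 -51.42709813  85.51824928] [-1.79959609e+02  4.64950084e-02  7.95118726e+00]
(array([458.35884046, -15.19411476,   7.88080256]), np.float64(0.22317060476735717))
```

View pics/p1.png

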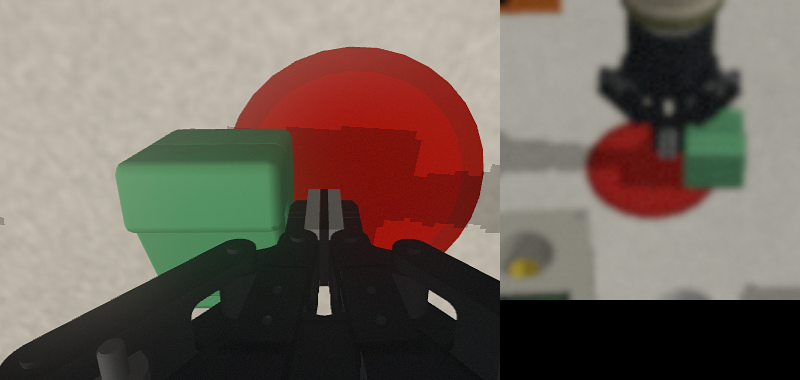

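The heel is sliding flat without turning. It is left of the tip at about (205,180) and still partly over the pad. I'll push about 57 mm further.

>>> servo_tool(
  plan=[
    [[-0.0007,0.0055,0,0,0],[-0.0007,0.0055,0,0,0],[-0.0007,0.0055,0,0,0],[-0.0007,0.0055,0,0,0],[-0.0007,0.0055,0,0,0],[-0.0007,0.0055,0,0,0],[-0.0007,0.0055,0,0,0],[-0.0007,0.0055,0,0,0],[-0.0007,0.0055,0,0,0],[-0.0007,0.005,0,0,0]],
  ],
)

```text
time: 5.2
tool_pos: [462.1, 3.1, 85.9]
tcp_rot: [-180.0, 0.0, 7.9]
ft_force: [-0.5, -0.9, 0.4]
finger_gap: 0.3
grip_force: 0.5
```

>>> servo_tool(
  plan=[
    [[0,0.002,0,0,0],[0,0,0,0,0],[0.001,-0.01,0,0,0],[0.003,-0.02,0,0,0],[0,-0.02,0.015,0,0],[0,-0.01,0.035,0,0],[0,0,0.04,0,0],[0,0,0.04,0,0],[0,0,0.02,0,0],[0,0,0,0,0]],
  ],
)

```text
time: 6.2
tool_pos: [468.2, -56.7, 240.2]
tcp_rot: [179.8, -0.4, 7.9]
ft_force: [0.1, 0.7, -0.5]
finger_gap: 0.3
grip_force: 0.0
```

```bash
python3 - <<'E'
from fit import *
a=optics.snapshot("scene"); b=optics.snapshot("side"); w=optics.snapshot("wrist"); print(sense()["tool_pos"])
for s in (a,b,w): print(fit([s],[452,42]))
E
```

```text
[465.67637428 -55.7691905  234.86374266]
(array([453.51603181,  44.05657905,   3.41839476]), np.float64(0.1923763519899191))
(array([452.27325538,  45.1988168 ,  15.07328339]), np.float64(0.12847745648896802))
(array([452.39726217,  43.99648331,   7.37316483]), np.float64(0.10515289850540932))
```

The heel is at about (452,44), 111 mm from the pad centre. Next I'll stop just short of the well and look.

>>> servo_tool(
  plan=[
    [[0.027,-0.0174,0,0,0],[0.027,-0.0174,0,0,0],[0.027,-0.0174,0,0,0],[0.027,-0.0174,0,0,0],[0.027,-0.0174,0,0,0],[0,0,0,0,0],[0,0,0,0,0],[0,0,0,0,0]],
  ],
)

```text
time: 7.15
tool_pos: [600.1, -141.9, 234.4]
tcp_rot: [-179.9, 0.1, 7.9]
ft_force: [-0.2, -0.1, -0.4]
finger_gap: 0.2
grip_force: 0.0
```

```bash
python3 - <<'E'
from fit import *
w=optics.snapshot("wrist"); cv2.imwrite("pics/w2.png",w["frame"]); print(sense()["tool_pos"],w2px(w,[641.5,-143,65]),w2px(w,[641.5,-143,43]))
m=cv2.inRange(cv2.cvtColor(w["frame"],cv2.COLOR_BGR2HSV),(18,120,60),(35,255,255)); n,l,st,c=cv2.connectedComponentsWithStats(m)
for i in range(1,n):
    if st[i,4]>150: print(st[i],c[i],px2w(w,*c[i],43))
E
```

```text
[ 600.22961586 -141.81148072  235.03081884] [335.82795137 186.16654417] [334.89193921 182.25461514]
[360  76  17  18 256] [367.859375    84.55078125] [ 709.08871749 -155.28012705   43.        ]
[316 162  35  37 976] [333.09118852 180.19569672] [ 642.77951023 -141.49112867   43.        ]
[ 604  266   36   82 1648] [626.19053398 316.50788835] [ 567.86454295 -392.23875073   43.        ]
```

View pics/w2.png

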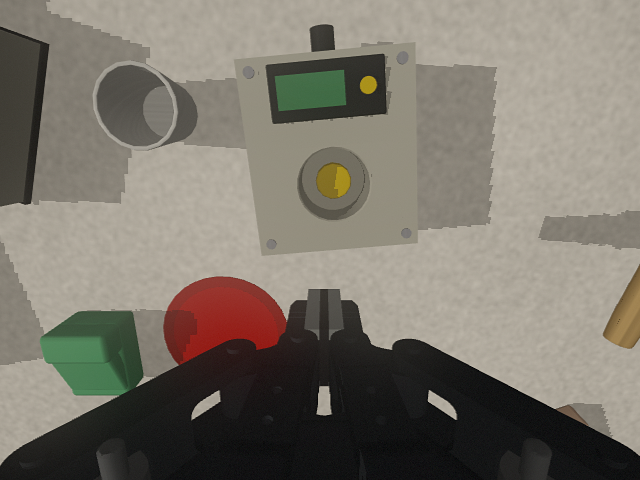

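The view shows the full yellow key centred at (333,180) in its well, which puts it at (642.5,-142). The heel stands clear of the pad at the left. I'll centre over the key and descend.

>>> servo_tool(
  plan=[
    [[0.021,0,0,2.3,0],[0.0213,0,0,2.3,0],[0,0,-0.03,0,0],[0,0,-0.03,0,0],[0,0,-0.025,0,0],[0,0,-0.01,0,0],[0,0,0,0,0],[0,0,0,0,0]],
  ],
)

```text
time: 8.0
tool_pos: [643.9, -142.3, 142.5]
tcp_rot: [180.0, -0.1, 12.5]
ft_force: [0.7, -0.2, 0.7]
finger_gap: -0.3
grip_force: 0.0
```

>>> servo_tool(
  plan=[
    [[0,0,-0.006,0,0],[0,0,-0.006,0,0],[0,0,-0.005,0,0],[0,0,-0.004,0,0],[0,0,0,0,0],[0,0,0,0,0]],
  ],
)

```text
time: 8.6
tool_pos: [643.3, -142.4, 119.7]
tcp_rot: [-180.0, 0.0, 12.5]
ft_force: [0.0, 0.4, -0.2]
finger_gap: -0.3
grip_force: 0.0
```

Tips are about 4 mm above the key with no contact. I'll press slowly.

>>> servo_tool(
  plan=[
    [[0,0,-0.002,0,0],[0,0,-0.002,0,0],[0,0,-0.002,0,0],[0,0,0,0,0]],
  ],
)

```text
time: 9.0
tool_pos: [643.6, -142.4, 114.0]
tcp_rot: [180.0, -0.0, 12.5]
ft_force: [-0.5, -0.1, 2.4]
finger_gap: -0.2
grip_force: 1.2
```

>>> servo_tool(
  plan=[
    [[0,0,-0.002,0,0],[0,0,-0.001,0,0],[0,0,-0.001,0,0],[0,0,0,0,0]],
  ],
)

```text
time: 9.4
tool_pos: [643.7, -142.5, 110.1]
tcp_rot: [180.0, -0.0, 12.5]
ft_force: [0.7, -0.1, 3.8]
finger_gap: -0.4
grip_force: 2.3
```

>>> servo_tool(
  plan=[
    [[0,0,-0.001,0,0],[0,0,0,0,0],[0,0,0,0,0]],
  ],
)

```text
time: 9.7
tool_pos: [643.7, -142.5, 109.6]
tcp_rot: [180.0, -0.0, 12.5]
ft_force: [-2.0, 0.6, 7.6]
finger_gap: 0.2
grip_force: 4.0
```

>>> servo_tool(
  plan=[
    [[0,0,-0.001,0,0],[0,0,0,0,0],[0,0,0,0,0]],
  ],
)

```text
time: 10.0
tool_pos: [643.8, -142.5, 109.5]
tcp_rot: [180.0, -0.0, 12.5]
ft_force: [-5.8, 1.5, 13.9]
finger_gap: 0.2
grip_force: 7.1
```

The key is against its stop: force rose to 14 N with no further travel. Hold for a second, then release and retreat.

>>> servo_tool(
  plan=[
    [[0,0,0,0,0],[0,0,0,0,0],[0,0,0,0,0],[0,0,0,0,0],[0,0,0,0,0],[0,0,0,0,0],[0,0,0,0,0],[0,0,0,0,0],[0,0,0,0,0],[0,0,0,0,0]],
  ],
)

```text
time: 11.0
tool_pos: [643.8, -142.5, 109.5]
tcp_rot: [180.0, -0.0, 12.5]
ft_force: [-4.7, 1.0, 13.7]
finger_gap: -0.1
grip_force: 7.1
```

>>> servo_tool(
  plan=[
    [[0,0,0.003,0,0],[0,0,0.005,0,0],[0,0,0.008,0,0],[0,0,0.015,0,0],[0,0,0.03,0,0],[0,0,0.03,0,0],[0,0,0.03,0,0],[-0.03,0,0.01,0,0],[-0.01,0,0,0,0],[0,0,0,0,0]],
  ],
)

```text
time: 12.0
tool_pos: [602.5, -142.4, 239.2]
tcp_rot: [-180.0, 0.0, 12.5]
ft_force: [1.3, 0.0, -0.2]
finger_gap: -0.2
grip_force: 0.0
```

```bash
python3 - <<'E'
from fit import *
w=optics.snapshot("wrist"); a=optics.snapshot("scene"); st=sense(); print(st["time"],st["tool_pos"],st["ft_force"])
cv2.imwrite("pics/e1.png",w["frame"]); print(fit([a],[452,44]))
E
```

```text
12.1 [ 603.14710285 -142.21301766  237.96725962] [-0.44433652 -0.1114471  -0.13298505]
(array([453.20593945,  44.22930378,   2.74114454]), np.float64(0.1988255033557047))
```

View pics/e1.png

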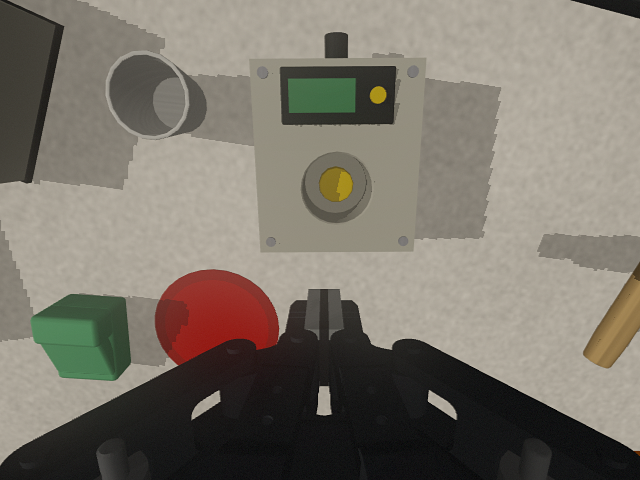

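The key at (336,184) is back up, the heel at (85,335) stands clear of the pad, and the arm touches nothing.

```bash
python3 -c "
from bench import r
print(r.hand_in())"
```

```text
the job is handed in; nothing more can be done
None
```

I slid the green heel flat off the pad to about 111 mm from its centre, held the yellow key fully down for about a second and let it come back up, then handed the job in; no verdict came back.

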